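Comb the copper rods into the grooves of the drying tray

TASK

Three copper electrode rods lie askew across the ridges of the white drying tray. Take the hand rake by its handle, set it down inside the tray on the empty side and comb it across the grooves until every rod has dropped fully into a groove and they all lie parallel; do not touch the rods with the fingers, and keep them in the tray. Then stand the rake upright on the bench outside the tray and let go of it; leave the jar and the beaker where they are.

Things in the scene. Friction and masses are not known exactly. Their poses are not given: they have to be found in the camera images.
- tray: white tray fixed to the bench, 160 (x) x 279 (y) x 28 mm high, walls 5 mm thick; origin at the centre of its underside, z up. Eleven grooves run along its x over the whole inner length (150 mm): 13 mm wide, 10.5 mm deep, 18 mm apart, the first centred at y = -52, the last at +128 mm, against the +y wall; blue ridges between, 5 mm wide, tops 18 mm above the bench. Wall tops 10 mm above the ridges.
- landing (a point): middle of the top of the tray's smooth white landing, 150 (x) x 76 mm (y, from tray y = -134.5 to -58.5 mm), level with the ridge tops; axes as the tray's. At the start no rod reaches below tray y = -63 mm: room to set the rake down. Comb from here toward the tray's +y.
- last_groove (a point): middle of the floor of the tray's last groove, 7.5 mm above the bench; the +y wall bounds it. A rod pushed square to the grooves drops into the first free one; seated rods lie 0.5 mm below the ridge tops, so the rake passes over them. If a rod catches (over 20 N), ease back 10 mm and go on.
- rake: blue hand rake, loose, about 0.2 kg, standing by itself; same after a half turn about z. Origin at the centre of its underside, z up. Head 126 (x) x 46 mm (y), 16 to 25 mm up. Below it two steel runners along y at x = +-60 mm (6 mm wide, 45 mm long, bridge the grooves) and two rows of nine spring tines (gaps 6.5 mm) at y = +-19.5 mm, tips 2.5 mm above the runners' underside; they swing back at about 5 N a row. Draw it along its own y.
- rake_handle (a point): good grip point in the rake's upright orange handle, 63 mm above the rake's underside; the handle is 50 mm (rake x) by 22 mm (rake y), from 25 to 86 mm above the underside. Grip it across the 22 mm from above. In the tray let the runners slide on landing and ridges with light pressure (a few N), or keep them up to 2 mm above.
- rod_a: the rod nearest the landing at the start: polished, slippery copper rod, 90 mm long, 10 mm diameter, round ends, 50 g, loose; origin at its middle on its axis, x along the rod (it rolls: y and z mean nothing). It starts on top of the ridges, 0.5 to 0.7 rad askew to the grooves (origin 23 mm above the bench); lying in a groove its origin is 12.5 mm above the bench.
- rod_b: the middle rod at the start: polished, slippery copper rod, 90 mm long, 10 mm diameter, round ends, 50 g, loose; origin at its middle on its axis, x along the rod (it rolls: y and z mean nothing). It starts on top of the ridges, 0.5 to 0.7 rad askew to the grooves (origin 23 mm above the bench); lying in a groove its origin is 12.5 mm above the bench.
- rod_c: the rod farthest from the landing at the start: polished, slippery copper rod, 90 mm long, 10 mm diameter, round ends, 50 g, loose; origin at its middle on its axis, x along the rod (it rolls: y and z mean nothing). It starts on top of the ridges, 0.5 to 0.7 rad askew to the grooves (origin 23 mm above the bench); lying in a groove its origin is 12.5 mm above the bench.
- jar: clear jar with a red screw lid, 63 mm diameter, 72 mm high, beyond the gap between rake and tray; bystander, origin at the centre of its underside. Leave it where it is.
- beaker: tall clear beaker, 58 mm diameter, 78 mm high, beyond the tray; bystander, origin at the centre of its underside. Leave it where it is.
Not all that is in view belongs to the job. Several things have the shape of the rake; the one meant has the colours described above.

How it is judged:
By the outcome, as a careful person would: the job done as asked, in the order asked, and still so for the second after the job is handed in, with the robot touching nothing.
It also fails if it takes over 64 s, if anything falls off the work surface, if the arm or the gripper's body presses on something with over 40 N, if the wrist force passes 120 N, or if a joint passes its speed limit or range.

ROBOT

A 6-joint arm with a two-finger parallel gripper is mounted at the origin on a cart in front of the work surface, level with it; the furniture and walls round the work are solid. World frame = base frame: x ahead of the robot, y to its left, z up, the work surface at z = 0. Lengths are in m, angles in rad, forces in N, time in s.
With the tool pointing down it reaches from about 0.35 to 0.725 m from the base axis. Payload 6 kg.
Tool frame: the origin (TCP) lies at the very end of the fingers, on their centre line; the grasp point (between the pads) lies 19 mm behind it; z points along the fingers, y is the line along which they close (so a half turn about z gives the same grasp; the last joint's range is limited). The gripper opens to 85 mm and grips with 20 to 120 N. Pads are 22 mm wide; open, the fingers measure 114 mm over their backs; the gripper's body (76 mm by 85 mm) begins 54 mm behind the grasp point. The pads swing forward as they close: fully open they stand 13 mm farther back than shut.
Start: joints at [1.652, 0.04, 0.085, 0, -1.615, -0.334], TCP at [0.15, 0.581, 0.231] pointing down, gripper open.
Joint ranges: [-2.56, 2.56], [-1.29, 2.01], [-1.08, 1.49], [-3.29, 1.98], [-2.81, -0.18], [-2.99, 2.99]. Speed limits (rad/s): [2.57, 2.57, 3.01, 3.14, 3.14, 3.14].

INTERFACE

Orientations are given as a unit quaternion [w, x, y, z].
In Python, from rig import bot, vision, current_time, current_q, current_qvel, current_joint_torque, current_tcp_pos, current_tcp_rot, current_contact_force, current_moment, current_gripper_width, current_gripper_force gives the robot as it stands. Calls block until the motion is done:
- bot.move_pose(position, orientation): joint-space move of the TCP to a pose.
- bot.line_to(position, velocity=0.15, rotation=None, threshold=None): straight line of the TCP; rotation=None keeps the orientation; velocity is the mean speed in m/s. With threshold (N) it stops when the force on the tool has changed by that much, and returns True; else False.
- bot.goto_joints(angles): joint-space move.
- bot.gripper_to(opening, grip_force=None): finger opening in m; grip_force is the grip in N (None keeps the last); returns when the fingers have stopped.
- bot.pause(seconds).
- bot.inverse_kinematics(position, orientation): joint angles nearest the present ones, or None.
- vision.grab_frame(name): name is "scene" or "top" or "wrist"; returns a dict with "image" (480x640x3 uint8, red, green, blue), "camera_matrix" (3x3 intrinsics, pixels), "cam_to_world" (4x4, takes a point from camera to world coordinates); the wrist camera has in their place "tool_from_camera" (4x4, takes a point from camera to tool coordinates, whose origin is the TCP and whose axes are the flange's). Camera axes: x right, y down, z forward; pixel columns grow to the right and rows downward; lengths in m; the calibration is good to about 2 mm. A picture is of the moment at which its call begins: read the wrist's pose just before it. There is no depth.
A pose or a line that the arm cannot do raises bot.IKError and nothing moves.
- bot.hand_in(): hands the job in; it is judged then, once.
Trained networks look in a picture, given as the dict that the camera call returned (one of the last four; its "shot" number tells which), for a name from the list of things; names that differ only in an ending like _2 or _b are one class to them, and where a whole thing is asked for, a point or a joint stands for the part that bears it (a point fixed in the world has none). Each returns a list of dicts, best first, with "conf" (0 to 1); they miss things now and then, are a little off and sometimes report something else, mostly with a low value. They report only what shows in the picture. A call takes as long as a camera call. They do not tell look-alikes from the thing itself.
- vision.find_in(picture, name): "rect" ([left, top, right, bottom] in pixels, round what is visible of it).
Readings, each from a call of its own:
- current_time(): time.
- current_q(): joint angles.
- current_qvel(): joint speeds.
- current_joint_torque(): joint torques, N m.
- current_tcp_pos(): TCP position.
- current_tcp_rot(): TCP orientation.
- current_contact_force(): force on the tool from outside, world axes, zero at the start.
- current_moment(): the same for the moment, N m.
- current_gripper_width(): finger opening in m.
- current_gripper_force(): force on a finger pad.
Only numpy, scipy, OpenCV 4.12 (cv2) and the standard library are available. Lean on these libraries where they do the work, as an engineer would, in place of code of your own. Each camera call takes 0.05 s, during which the arm holds its last target. There are 200 camera calls.

## Working session

There is one attempt and no reset: what is moved stays moved. The work goes in short steps, each a Python script; the robot and the scene stay as the last script left them, time stands still between calls to the robot, and variables do not carry over. Pictures are saved under pics/ and viewed, at most 10 in all, crops included, and the job is handed in when it is done.

```bash
mkdir -p pics; ls; cat > h.py <<'E'
import numpy as np, cv2
from rig import *
def ray(f,u,v,z):
    K=f["camera_matrix"];T=f["cam_to_world"]
    d=T[:3,:3]@np.linalg.inv(K)@np.array([u,v,1.]);o=T[:3,3]
    return o+d*(z-o[2])/d[2]
def save(f,n): cv2.imwrite(f"pics/{n}.png",cv2.cvtColor(f["image"],cv2.COLOR_RGB2BGR))
E
python3 - <<'E'
from h import *
for n in("top","scene"):
    f=vision.grab_frame(n);save(f,n+"0")
    print(n,np.array(f["camera_matrix"]).tolist(),np.round(f["cam_to_world"],3).tolist())
    for k in("rake","tray","jar","beaker","rod_a"):
        print(k,[(np.round(d["rect"]).tolist(),round(d["conf"],2)) for d in vision.find_in(f,k)])
print(current_time(),current_tcp_rot())
E
```

```text
pics
top [[531.0663509218093, 0.0, 318.006585919924], [0.0, 531.0663509218093, 231.84221238208926], [0.0, 0.0, 1.0]] [[-0.009, -0.997, 0.074, 0.502], [-1.0, 0.009, -0.003, -0.18], [0.003, -0.074, -0.997, 1.352], [0.0, 0.0, 0.0, 1.0]]
rake [([327.0, 235.0, 362.0, 289.0], 0.94), ([453.0, 294.0, 502.0, 331.0], 0.8)]
tray [([139.0, 225.0, 262.0, 307.0], 0.74)]
jar [([290.0, 161.0, 316.0, 191.0], 0.94)]
beaker [([210.0, 156.0, 238.0, 184.0], 0.83)]
rod_a [([187.0, 246.0, 207.0, 278.0], 0.7), ([174.0, 244.0, 189.0, 279.0], 0.5)]
scene [[437.33486519621044, 0.0, 315.64201518872875], [0.0, 437.33486519621044, 241.20898183403386], [0.0, 0.0, 1.0]] [[0.486, -0.448, 0.75, -0.243], [-0.874, -0.229, 0.429, -0.656], [-0.021, -0.864, -0.503, 0.635], [0.0, 0.0, 0.0, 1.0]]
rake [([314.0, 254.0, 341.0, 301.0], 0.9), ([420.0, 333.0, 494.0, 385.0], 0.64)]
tray [([162.0, 219.0, 275.0, 286.0], 0.98)]
jar [([320.0, 212.0, 341.0, 244.0], 0.83), ([160.0, 222.0, 270.0, 285.0], 0.28)]
beaker [([266.0, 195.0, 289.0, 222.0], 0.65)]
rod_a [([205.0, 237.0, 216.0, 250.0], 0.6), ([214.0, 239.0, 227.0, 257.0], 0.45)]
0.6 [ 5.33874994e-05  9.92023875e-01 -1.26050100e-01 -9.08277600e-07]
```

View pics/top0.png

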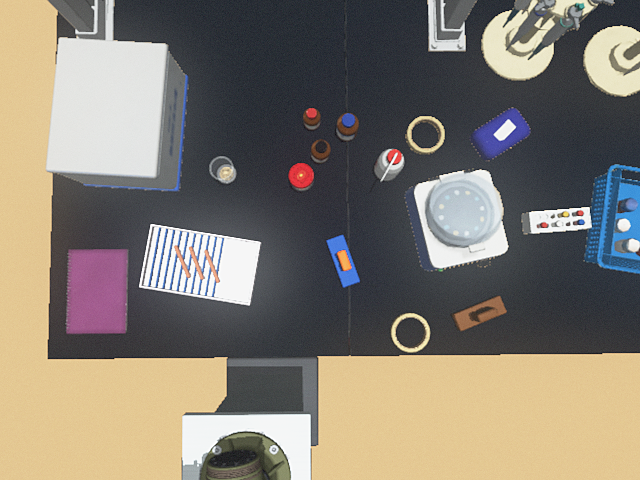

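View pics/scene0.png

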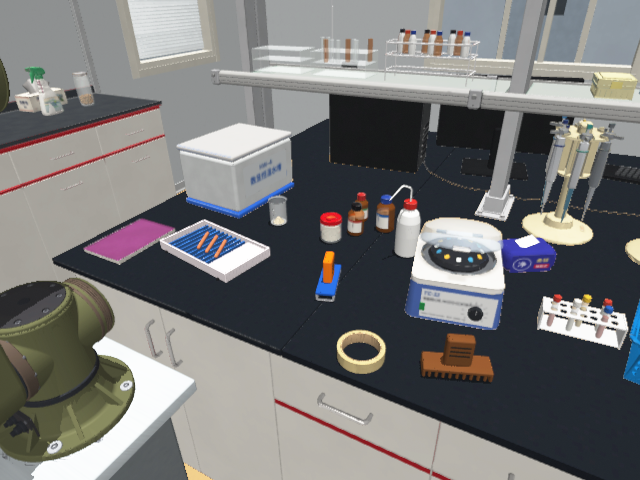

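The top view shows the blue/orange rake at about (343,261) and the tray at about (200,265), with three rods near (197,263). The brown rake look-alike is at (480,313). Next I'll fit the outlines.

```bash
cat >> h.py <<'E'
def top_tray(f):
    im=f["image"].astype(int); m=(im.min(2)>150).astype(np.uint8)
    roi=np.zeros_like(m);roi[215:315,130:272]=1; m*=roi
    c=max(cv2.findContours(cv2.morphologyEx(m,cv2.MORPH_CLOSE,np.ones((9,9))),0,1)[0],key=cv2.contourArea)
    p=np.array([ray(f,u,v,.028)[:2] for u,v in c[:,0]+0.0],np.float32)*1000
    return cv2.minAreaRect(p)
def blob(f,m,z):
    c=max(cv2.findContours(m.astype(np.uint8),0,1)[0],key=cv2.contourArea)
    p=np.array([ray(f,u,v,z)[:2] for u,v in c[:,0]+0.0],np.float32)*1000
    return cv2.minAreaRect(p)
E
python3 - <<'E'
from h import *
f=vision.grab_frame("top")
print("tray",top_tray(f))
h=cv2.cvtColor(f["image"],cv2.COLOR_RGB2HSV).astype(int)
roi=np.zeros(h.shape[:2],bool);roi[225:300,318:372]=1
org=roi&(h[...,0]<22)&(h[...,1]>150)&(h[...,2]>120)
blu=roi&(h[...,0]>95)&(h[...,0]<130)&(h[...,1]>120)&(h[...,2]>60)
print("handle",blob(f,org,.086)); print("head",blob(f,blu|org,.025))
for n,r in(("jar",(303,176)),("beak",(224,170))): print(n,ray(f,*r,.07))
g=vision.grab_frame("wrist"); print(g["camera_matrix"].tolist(),np.round(g["tool_from_camera"],3).tolist())
E
```

```text
tray ((523.2508544921875, 110.46814727783203), (279.927734375, 160.92393493652344), 80.17494201660156)
handle ((528.5526123046875, -244.77349853515625), (46.59308624267578, 20.35380744934082), 17.777421951293945)
head ((528.5826416015625, -245.76876831054688), (127.17589569091797, 47.71271514892578), 19.192100524902344)
jar [ 0.7347306  -0.14931139  0.07      ]
beak [0.75120645 0.04331888 0.07      ]
[[423.47371172978717, 0.0, 326.0898942970486], [0.0, 423.47371172978717, 248.47994152962772], [0.0, 0.0, 1.0]] [[-0.001, -0.96, -0.279, 0.071], [1.0, -0.001, -0.001, -0.0], [0.0, -0.279, 0.96, -0.142], [0.0, 0.0, 0.0, 1.0]]
```

```bash
cat >> h.py <<'E'
from scipy.spatial.transform import Rotation as R
def quat(yaw_deg,flip=False):
    s=np.radians(yaw_deg+(180 if flip else 0)); y=np.array([-np.sin(s),np.cos(s),0]); z=np.array([0,0,-1.])
    return R.from_matrix(np.c_[np.cross(y,z),y,z]).as_quat(scalar_first=True)
TY=-9.83; TC=np.array([.5233,.1105])
def tray(x,y,z):
    a=np.radians(TY); c,s=np.cos(a),np.sin(a)
    return np.array([TC[0]+c*x-s*y,TC[1]+s*x+c*y,z])
RK=np.array([.5285,-.2453]); RY=18.7
E
python3 - <<'E'
from h import *
for fl in(0,1):
    for p,y in((np.r_[RK,.16],RY),(tray(0,-.1,.07),TY),(tray(0,.11,.07),TY)):
        q=bot.inverse_kinematics(p,quat(y,fl)); print(fl,None if q is None else np.round(q,2))
fl=min((0,1),key=lambda k:abs(bot.inverse_kinematics(np.r_[RK,.16],quat(RY,k))[5]))
bot.move_pose(np.r_[RK,.2],quat(RY,fl)); bot.gripper_to(.06)
g=vision.grab_frame("wrist");save(g,"w1")
print(fl,current_time(),current_tcp_pos())
E
```

```text
0 [-0.09 -0.   -0.09  0.   -1.49 -1.15]
0 [ 0.42 -0.17 -0.41  0.   -1.33 -2.16]
0 [ 0.73  0.04 -0.21  0.   -1.32 -2.47]
1 [-0.09 -0.   -0.09  0.   -1.49  1.99]
1 [ 0.42 -0.17 -0.41  0.   -1.33  0.98]
1 [ 0.73  0.04 -0.21  0.   -1.32  0.67]
0 4.3083 [ 0.52853024 -0.24522042  0.19999212]
```

View pics/w1.png

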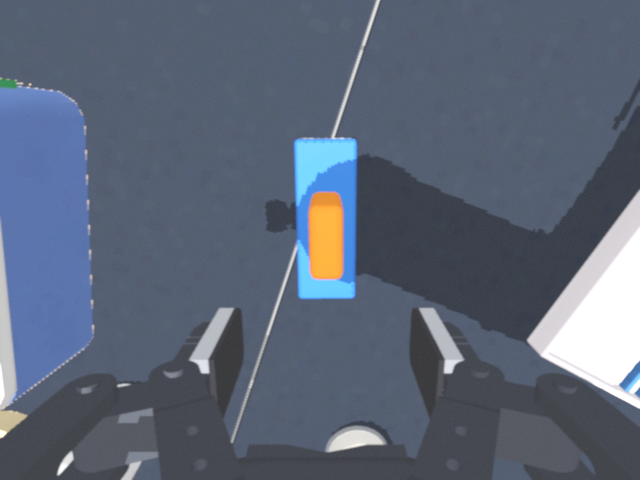

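The wrist view shows the orange handle at (326,236), centred between the fingers and square to them. I'll go down and grip it.

```bash
python3 - <<'E'
from h import *
print(bot.line_to(np.r_[RK,.045],.15,threshold=15),current_tcp_pos())
bot.gripper_to(0.0,70); print(current_gripper_width(),current_gripper_force())
bot.line_to(np.r_[RK,.16],.15); print(current_gripper_width(),current_contact_force())
p=tray(0,-.104,.16); bot.line_to(p,.2,rotation=quat(TY,0))
g=vision.grab_frame("wrist");save(g,"w2"); f=vision.grab_frame("top");save(f,"top2"); print(current_time())
E
```

```text
False [ 0.52921028 -0.24552459  0.04625158]
0.02141358695077114 68.48731398582458
0.021233383334650722 [ 0.32827968  0.44426447 -2.75702018]
8.3583
```

View pics/w2.png

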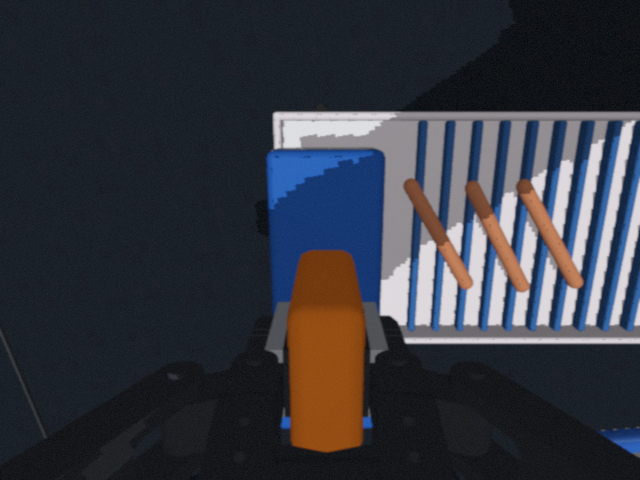

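The rake hangs square to the tray: its left edge is at px 270 and the tray wall is at 280. The rods, at px 405–580, are clear of the landing. I'll lower it slowly.

```bash
python3 - <<'E'
from h import *
bot.line_to(tray(0,-.101,.078),.12)
print(current_contact_force())
print(bot.line_to(tray(0,-.101,.054),.02,threshold=3),current_tcp_pos(),current_contact_force(),current_time())
E
```

```text
[ 0.63354144 -0.49642262 -3.20614893]
True [0.50602725 0.01093689 0.06368976] [ 0.06971905 -0.28043891  4.14455986] 9.95
```

```bash
cat >> h.py <<'E'
def ty(): 
    d=current_tcp_pos()[:2]-TC; a=np.radians(TY); return -np.sin(a)*d[0]+np.cos(a)*d[1]
def comb(y1,z,v=.04,thr=15,tries=6):
    for i in range(tries):
        hit=bot.line_to(tray(0,y1,z),v,threshold=thr)
        print("hit" if hit else "ok",round(ty(),4),np.round(current_contact_force(),1),round(current_tcp_pos()[2],4),round(current_time(),1))
        if not hit: return True
        bot.line_to(tray(0,ty()-.010,z),.06)
    return False
E
python3 - <<'E'
from h import *
for y in(-.06,-.02,.02): 
    if not comb(y,.0638): break
save(vision.grab_frame("wrist"),"w3")
E
```

```text
ok -0.0596 [-1.  -0.1  3.7] 0.0637 11.1
ok -0.0197 [-0.6 -0.9  2. ] 0.0637 12.3
ok 0.0218 [-2.6 -0.   8.4] 0.0657 13.4
```

View pics/w3.png

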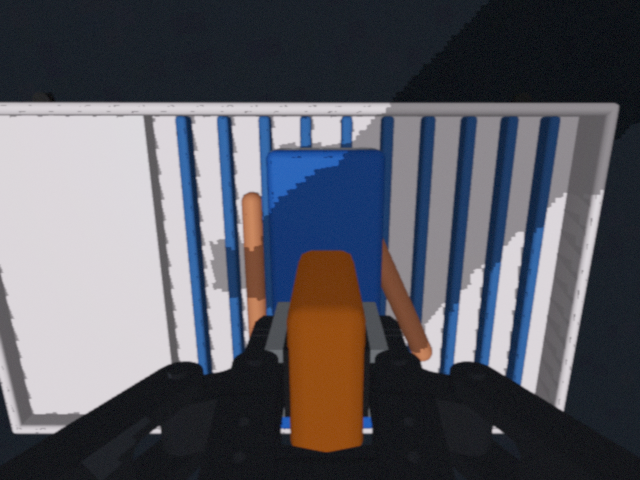

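One rod (px 252,260) is seated behind the rake, one is under the head, and the last (px 405,300) is still askew in front. I'll keep combing.

```bash
python3 - <<'E'
from h import *
for y in(.05,.08,.107): 
    if not comb(y,.0638): break
save(vision.grab_frame("wrist"),"w4")
E
```

```text
ok 0.0505 [ 0.7 -0.5  0.5] 0.0637 14.4
ok 0.0805 [ 0.1  0.1 -0.4] 0.0638 15.3
ok 0.1075 [ 0.  -0.4  0.6] 0.0638 16.1
```

View pics/w4.png

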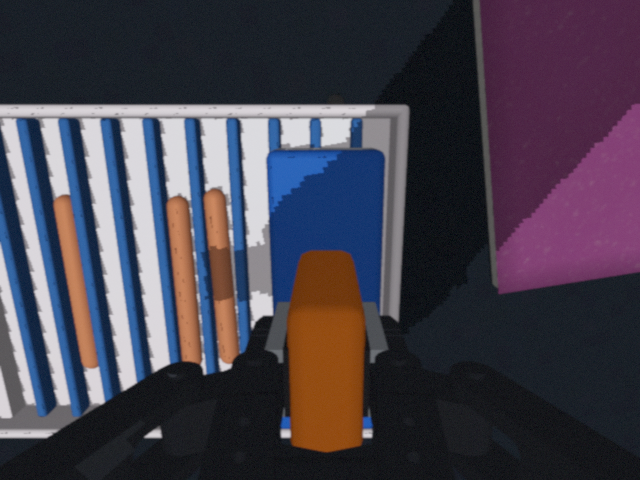

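All three rods look seated. I'll lift the rake and check from above the tray.

```bash
python3 - <<'E'
from h import *
bot.line_to(tray(0,.107,.15),.15)
f=vision.grab_frame("top")
g=vision.grab_frame("wrist")
bot.line_to(tray(0,-.13,.17),.2); 
f2=vision.grab_frame("top"); g2=vision.grab_frame("wrist")
a=cv2.resize(f2["image"][215:315,130:270],(800,571),interpolation=cv2.INTER_CUBIC); save({"image":a},"t5"); save(g2,"w5")
print(current_time(),top_tray(f2))
# rods: orange in top view in tray frame
h=cv2.cvtColor(f2["image"],cv2.COLOR_RGB2HSV).astype(int)
m=((h[...,0]<15)&(h[...,1]>70)&(h[...,2]>70)); m[:215]=0;m[315:]=0;m[:,:130]=0;m[:,235:]=0
for c in cv2.findContours(m.astype(np.uint8),0,1)[0]:
    if cv2.contourArea(c)<15: continue
    P=np.array([ray(f2,u,v,.0125)[:2] for u,v in c[:,0]+0.])-TC
    t=np.radians(TY); P=P@np.array([[np.cos(t),-np.sin(t)],[np.sin(t),np.cos(t)]])
    print(np.round(P.min(0)*1e3),np.round(P.max(0)*1e3),cv2.minAreaRect((P*1e3).astype(np.float32)))
E
```

```text
18.425 ((591.39404296875, 115.86373901367188), (109.56878662109375, 300.41845703125), 10.817652702331543)
[13. 53.] [43. 62.] ((27.964813232421875, 57.49598693847656), (9.421403884887695, 29.43854331970215), 89.0519027709961)
```

View pics/t5.png

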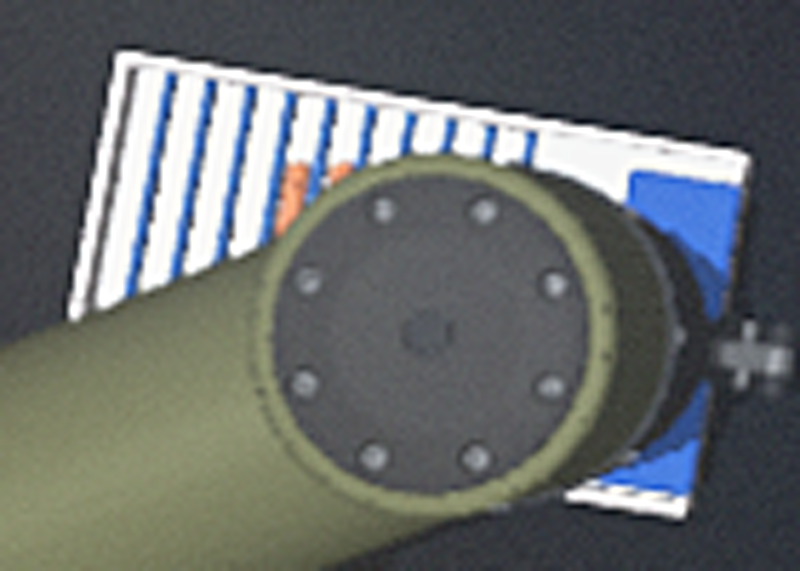

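View pics/w5.png

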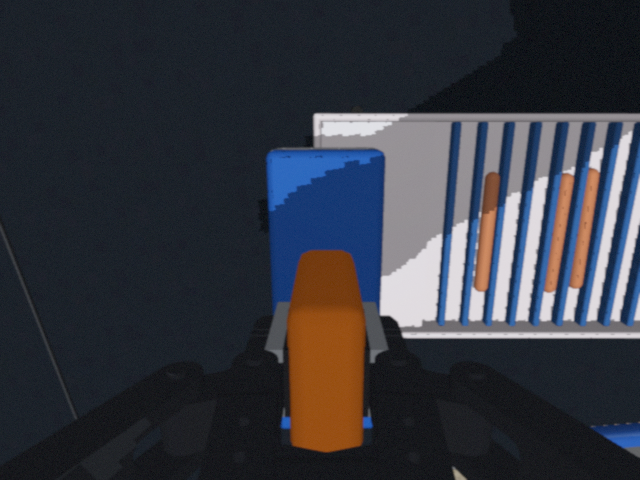

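All three rods are parallel, each between two ridges; the seated rod measured at tray y≈57 fits the groove at 56. Next I'll put the rake back on the bench.

```bash
python3 - <<'E'
from h import *
bot.line_to(np.r_[RK,.17],.2,rotation=quat(RY,0))
bot.line_to(np.r_[RK,.06],.15)
print(bot.line_to(np.r_[RK,.036],.02,threshold=3),current_tcp_pos(),current_contact_force())
bot.gripper_to(.06); print(current_gripper_width()); bot.pause(.3)
bot.line_to(np.r_[RK,.2],.15)
bot.goto_joints([-.6,-.2,0,0,-1.5,0] if False else current_q()); g=vision.grab_frame("wrist")
bot.move_pose(np.array([.40,-.30,.25]),quat(RY,0))
f=vision.grab_frame("top")
a=cv2.resize(np.hstack([f["image"][150:320,130:400]]),(800,504),interpolation=cv2.INTER_CUBIC); save({"image":a},"end")
print(current_time())
E
```

```text
True [ 0.52841264 -0.24530391  0.04571243] [-0.54304789  0.24964121  3.81852525]
0.06045114938185764
24.3
```

View pics/end.png

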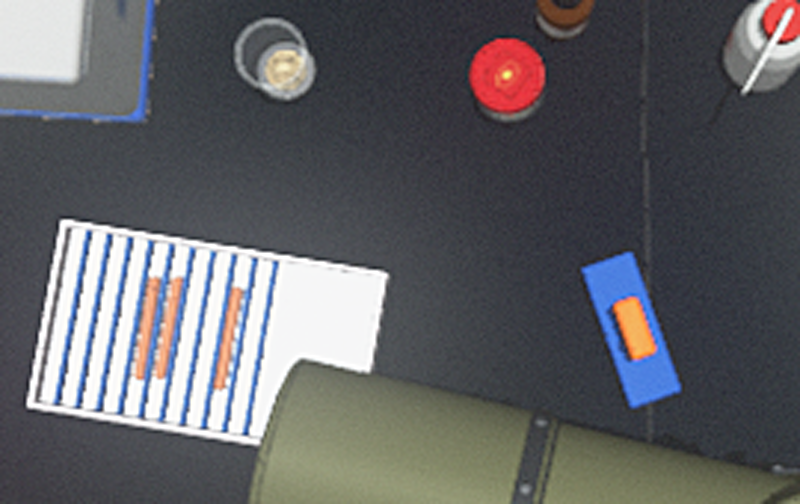

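The rods are seated and parallel at crop px (148,330), (170,330) and (228,340). The rake stands at (632,330) with nothing touching it, and the jar and beaker have not moved.

```bash
python3 -c "
from rig import *
print(bot.hand_in())"
```

```text
the job is handed in; nothing more can be done
None
```

The job is handed in at about 24 s: all three rods lie parallel in grooves, the rake stands released on the bench outside the tray, and the jar and beaker have not moved.

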